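# Put the arch punches back in their block by size

### The arm

A 6-joint arm with a two-finger parallel gripper is mounted at the origin on the work surface. World frame = base frame: x ahead of the robot, y to its left, z up, the work surface at z = 0. Lengths are in mm, angles in degrees, forces in N, time in s.
With the tool pointing down it reaches from about 350 to 850 mm from the base axis. Payload 8.1 kg.
Tool frame: the origin (TCP) lies at the very end of the fingers, on their centre line; the grasp point (between the pads) lies 19 mm behind it (r.grip_point_offset is the distance from the TCP to the grasp point, in mm); z points along the fingers, y is the line along which they close (so a half turn about z gives the same grasp; the last joint's range is limited). The gripper opens to 85 mm and grips with 20 to 120 N. Pads are 22 mm wide; open, the fingers measure 114 mm over their backs; the gripper's body (76 mm by 85 mm) begins 54 mm behind the grasp point. The pads swing forward as they close: fully open they stand 13 mm farther back than shut.
Start: joints at [-72.903, 7.471, 85.268, -0, 87.261, -4.893], TCP at [224.688, -556.346, 231.292] pointing down, gripper open.
Joint ranges: [-169.43, 169.43], [-51.17, 129.36], [1.28, 143.12], [-76.62, 256.62], [0, 156.53], [-152.29, 152.29]. Speed limits (degrees/s): [136.94, 136.94, 159.86, 180, 180, 180].

### API

Orientations are given as [roll, pitch, yaw] about the fixed x, y, z axes, in that order (R = Rz(yaw) Ry(pitch) Rx(roll)).
In Python, from bench import status, eyes, r gives the robot as it stands.
- The arm moves only by the shell command python3 -m handwheel 'ROWS' [FORCE]. ROWS is a JSON object whose one key "series" holds a list that holds one entry, the list of rows, each a list of 7 numbers: the shift along the tool's x, y, z in cm, then the turn, a rotation vector about the tool's x, y, z in rad, then the opening, from 0 (shut) to 1 (fully open). In form: {"series": [[[tx, ty, tz, rx, ry, rz, claw], ...]]}. A call has 1 to 12 rows; each row is the pose to reach, as a shift and turn from the pose commanded when the call began, along the tool's axes at that moment; what a row does not reach only later rows make up. A row lasts 1/8 s, in which the tool goes at most 62.5 mm and 10.7 degrees, less where a joint would pass 70% of its speed; a pose out of reach is approached as far as the arm can. A call with a gripper value outside its range is refused whole. The fingers move at their own pace and stop on an object; FORCE is the grip in N (left out, the last holds). Time passes only in rows, so rows that repeat a pose let the fingers close. It gives the time, the measured TCP pose, the force, the opening and the grip force at its end, in the units of the state.
- status.sense(): the state, without advancing time (a new reading comes with each control period).
- eyes.snapshot(name): name is "side" or "top" or "wrist"; returns a dict with "img" (480x640x3 uint8, red, green, blue), "mtx" (3x3 intrinsics, pixels), "R" (3x3) and "t" (3): a world point X has camera coordinates R X + t. Camera axes: x right, y down, z forward; pixel columns grow to the right and rows downward; lengths in mm; the calibration is good to about 2 mm. A picture is of the moment at which its call begins. There is no depth.
- r.hand_in(): hands the job in; it is judged then, once.
The state is a dict: "time": time; "joint_pos": joint angles; "qd": joint speeds; "joint_efforts": joint torques, N m; "tool_pos": TCP position; "tcp_rot": TCP orientation; "ft_force": force on the tool from outside, world axes, zero at the start; "wrist_torque": the same for the moment, N m; "finger_gap": finger opening in mm; "grip_force": force on a finger pad.
Only numpy, scipy, OpenCV 4.12 (cv2) and the standard library are available. Lean on these libraries where they do the work, as an engineer would, in place of code of your own. Each camera call takes 0.05 s, during which the arm holds its last target. There are 200 camera calls.

### The job

The four leather punches have been left standing on the white punching board: put them back in their wooden block in order of size, the smallest punch in the smallest pocket and so on up to the largest in the largest. Stand each one upright on its cutting edge on the cork at the bottom of its pocket, lowering it in rather than dropping it, and leave the paint jar and the mallet where they are.

Things in the scene. Friction and masses are not known exactly. Their poses are not given: they have to be found in the camera images.
- punch_1: The smallest of four steel arch punches, 98 mm tall: ring cutter 30 mm across and 20 mm high, open arch, round shank 14 mm thick making the top 48 mm (grip here, from above). Origin: centre of the cutting edge (underside); z up the shank. Starts upright on a fixed white board 250 mm square, 18 mm thick, over 110 mm from the next. 0.1 to 0.5 kg.
- punch_2: The second smallest of four steel arch punches, 108 mm tall: ring cutter 38 mm across and 20 mm high, open arch, round shank 15 mm thick making the top 48 mm (grip here, from above). Origin: centre of the cutting edge (underside); z up the shank. Starts upright on a fixed white board 250 mm square, 18 mm thick, over 110 mm from the next. 0.1 to 0.5 kg.
- punch_3: The second largest of four steel arch punches, 118 mm tall: ring cutter 46 mm across and 20 mm high, open arch, round shank 16 mm thick making the top 48 mm (grip here, from above). Origin: centre of the cutting edge (underside); z up the shank. Starts upright on a fixed white board 250 mm square, 18 mm thick, over 110 mm from the next. 0.1 to 0.5 kg.
- punch_4: The largest of four steel arch punches, 128 mm tall: ring cutter 54 mm across and 20 mm high, open arch, round shank 18 mm thick making the top 48 mm (grip here, from above). Origin: centre of the cutting edge (underside); z up the shank. Starts upright on a fixed white board 250 mm square, 18 mm thick, over 110 mm from the next. 0.1 to 0.5 kg.
- pocket_1: The smallest of four round pockets in a row in a fixed hardwood block (280 x 96 mm, 26 mm high, turned any way): 46 mm across with a flat cork floor, 9 mm deep. Origin: centre of the cork floor, 17 mm above the bench; z up, x along the row towards the larger pockets. The next pocket's centre is 58 mm away.
- pocket_2: The second smallest of four round pockets in a row in a fixed hardwood block (280 x 96 mm, 26 mm high, turned any way): 54 mm across with a flat cork floor, 9 mm deep. Origin: centre of the cork floor, 17 mm above the bench; z up, x along the row towards the larger pockets. The neighbours' centres are 58 and 66 mm away.
- pocket_3: The second largest of four round pockets in a row in a fixed hardwood block (280 x 96 mm, 26 mm high, turned any way): 62 mm across with a flat cork floor, 9 mm deep. Origin: centre of the cork floor, 17 mm above the bench; z up, x along the row towards the larger pockets. The neighbours' centres are 66 and 74 mm away.
- pocket_4: The largest of four round pockets in a row in a fixed hardwood block (280 x 96 mm, 26 mm high, turned any way): 70 mm across with a flat cork floor, 9 mm deep. Origin: centre of the cork floor, 17 mm above the bench; z up, x along the row towards the larger pockets. The next pocket's centre is 74 mm away.
- jar: Bystander: low round glass jar of blue edge paint with a black screw lid, 60 mm across and 62 mm high, standing loose on the bench beyond the work. Origin: centre of its underside.
- mallet: Bystander: mallet with a white plastic head (60 mm in diameter, 90 mm long) and a wooden handle, lying loose on the bench at the right-hand (-y) side of the work. Origin: on the bench under the middle of the head; the 240 mm handle points to its -x.

How it is judged:
By the outcome, as a careful person would: the job done as asked, in the order asked, and still so for the second after the job is handed in, with the robot touching nothing.
It also fails if it takes over 128 s, if anything falls off the work surface, if the arm or the gripper's body presses on something with over 40 N, if the wrist force passes 120 N, or if a joint passes its speed limit or range.

## Working session

There is one attempt and no reset: what is moved stays moved. The work goes in short steps, Python scripts to look and compute and a shell command to move; the robot and the scene stay as the last step left them, time stands still between calls to the robot, and variables do not carry over. Pictures are saved under pics/ and viewed, at most 14 in all, crops included, and the job is handed in when it is done.

```bash
ls; mkdir -p pics
python3 - <<'E'
from bench import status,eyes,r
import cv2,pickle
S=status.sense();print(S)
d={}
for n in("top","side"):
    o=eyes.snapshot(n);d[n]=o;cv2.imwrite(f"pics/{n}0.png",o["img"][:,:,::-1]);print(n,o["mtx"],o["R"],o["t"])
pickle.dump(d,open("d0.pkl","wb"))
E
```

```text
pics
{'time': 0.0, 'joint_pos': array([-7.29034622e+01,  7.51333197e+00,  8.53292993e+01,  6.00022209e-04,
        8.72615506e+01, -4.89376464e+00]), 'qd': array([ 0.03131653, -0.14116928, -0.00316877,  0.05488957,  0.02065766,
       -0.02437815]), 'joint_efforts': array([ 1.76605199e-04, -5.69394958e+01, -5.00551736e+01, -1.55789990e-04,
        1.50359992e-02, -3.96738983e-06]), 'tool_pos': array([ 224.52612005, -555.81754778,  230.26275541]), 'tcp_rot': array([-1.79896249e+02, -9.48468695e-03,  2.19902646e+01]), 'ft_force': array([1.06568281, 0.03105968, 0.23513166]), 'wrist_torque': array([ 0.02782181, -0.03319181,  0.00627116]), 'grip_force': 0.0, 'finger_gap': 85.45968472069397}
top [[614.80751727   0.         320.16559068]
 [  0.         614.80751727 236.64535661]
 [  0.           0.           1.        ]] [[ 0.01046095 -0.99959667 -0.02640187]
 [-0.99529843 -0.00786622 -0.09653577]
 [ 0.09628915  0.02728759 -0.99497929]] [ -82.10778378  610.07070195 1163.94587243]
side [[506.15419628   0.         307.77491307]
 [  0.         506.15419628 246.63823493]
 [  0.           0.           1.        ]] [[-0.96298301 -0.26929631 -0.01196757]
 [-0.17899944  0.67202175 -0.71857218]
 [ 0.20155131 -0.68983061 -0.69534941]] [536.62373226 196.75503048 840.61451708]
```

View pics/top0.png

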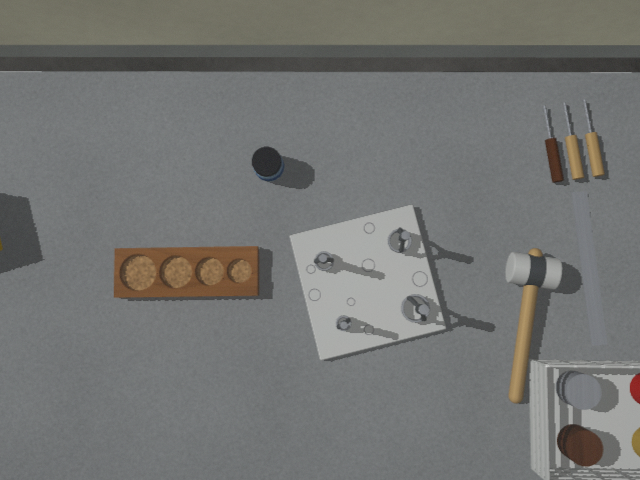

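View pics/side0.png

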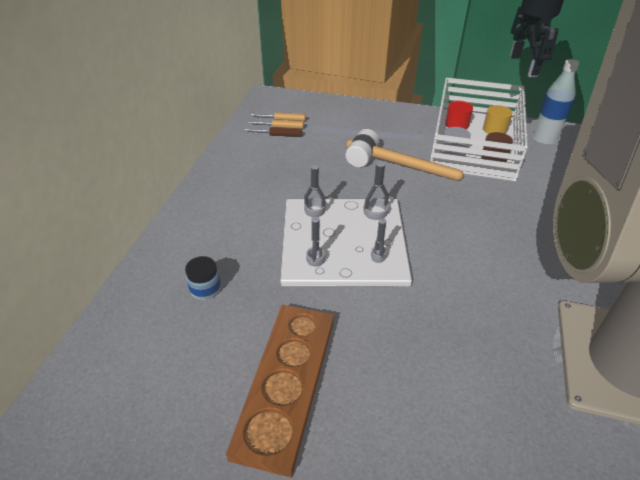

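Run:
```python
import cv2,pickle,numpy as np
d=pickle.load(open("d0.pkl","rb"))
a=d["top"]["img"][190:370,280:460,::-1];b=d["side"]["img"][150:300,270:420,::-1]
cv2.imwrite("pics/crop.png",np.hstack([cv2.resize(a,(400,400),interpolation=2),cv2.resize(b,(400,400),interpolation=2)]))
for n in d: print(n,-d[n]["R"].T@d[n]["t"])
hsv=cv2.cvtColor(d["top"]["img"],cv2.COLOR_RGB2HSV);print(hsv[271,140],hsv[252,120],hsv[272,240],hsv[280,220])
```

```text
top [ 495.98597493 -109.03699888 1214.82788453]
side [382.55161999 592.16875552 732.32558428]
[ 16 113 135] [ 15 137 119] [ 15 113 135] [ 15 126 128]
```

View pics/crop.png

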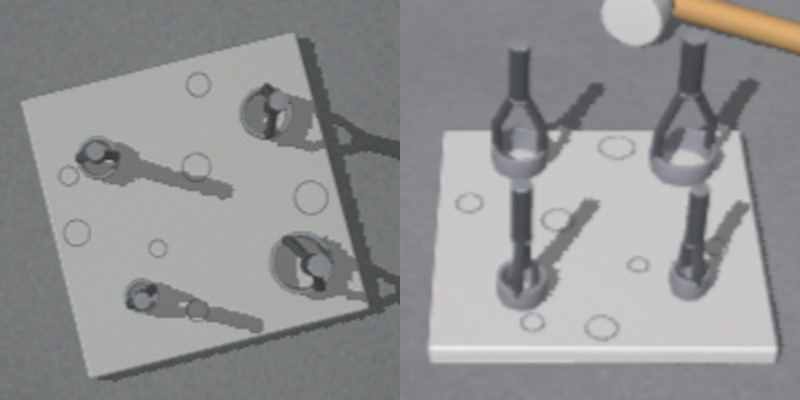

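```bash
cat > h.py <<'E'
import numpy as np,cv2
def ray(o,p,z):
    c=-o["R"].T@o["t"];v=o["R"].T@np.linalg.solve(o["mtx"],[p[0],p[1],1]);return c+v*(z-c[2])/v[2]
def tri(o1,p1,o2,p2):
    A=[];b=[]
    for o,p in((o1,p1),(o2,p2)):
        c=-o["R"].T@o["t"];v=o["R"].T@np.linalg.solve(o["mtx"],[p[0],p[1],1]);v/=np.linalg.norm(v);M=np.eye(3)-np.outer(v,v);A.append(M);b.append(M@c)
    return np.linalg.lstsq(np.vstack(A),np.hstack(b),rcond=None)[0]
E
python3 - <<'E'
import pickle,numpy as np,cv2
from h import *
np.set_printoptions(precision=1,suppress=True)
d=pickle.load(open("d0.pkl","rb"));T,S=d["top"],d["side"]
tp=[(145,296),(94,152),(279,100),(319,265)];sp=[(699,190),(521,186),(519,48),(693,40)]
rg=[(142,296),(98,158),(267,112),(302,263)]
for i in range(4):
    f=lambda q:(280+q[0]*.45-.5,190+q[1]*.45-.5)
    p=f(tp[i]);q=(270+(sp[i][0]-400)*.375-.5,150+sp[i][1]*.375-.5)
    print(i+1,"top",ray(T,p,116+10*i),"side",ray(S,q,116+10*i),"tri",tri(T,p,S,q),"ring",ray(T,f(rg[i]),38))
for n in d:
    o=d[n];im=o["img"];hsv=cv2.cvtColor(cv2.medianBlur(im,3),cv2.COLOR_RGB2HSV)
    m=cv2.inRange(hsv,(5,80,40),(25,255,255))
    reg=np.zeros_like(m)
    if n=="top": reg[230:310,100:270]=255
    else: reg[300:480,215:345]=255
    m&=reg
    c=max(cv2.findContours(m,0,1)[0],key=cv2.contourArea);R=cv2.minAreaRect(c)
    if n=="top":
        bp=np.array([ray(o,p,26) for p in cv2.boxPoints(R)]);print("block",R,bp.mean(0),bp)
    im2=cv2.bilateralFilter(im,9,40,5).astype(float);rb=(im2[:,:,2]/im2[:,:,0]);g=((rb-rb[c[:,0,1].min()+4,c[:,0,0].min()+60])*0)
    x,y,w,h=cv2.boundingRect(c);k=rb[y:y+h,x:x+w]
    lo,hi=np.percentile(k[m[y:y+h,x:x+w]>0],[2,98]);v=np.uint8(np.clip((k-lo)/(hi-lo),0,1)*255)
    cv2.imwrite(f"pics/rb_{n}.png",np.hstack([cv2.resize(v,None,fx=4,fy=4),]) if n=="top" else cv2.resize(v,None,fx=3,fy=3));print(n,x,y,w,h)
E
```

```text
1 top [ 449.6 -124.   116. ] side [ 448.1 -120.4  116. ] tri [ 448.9 -124.2  112.7] ring [ 446.3 -122.5   38. ]
2 top [563.5 -82.5 126. ] side [565.1 -81.9 126. ] tri [564.4 -82.3 125.7] ring [563.8 -83.8  38. ]
3 top [ 605.4 -228.7  136. ] side [ 604.9 -224.1  136. ] tri [ 606.  -229.   132.5] ring [ 604.8 -229.2   38. ]
4 top [ 476.2 -258.   146. ] side [ 477.9 -253.3  146. ] tri [ 477.3 -258.4  142.7] ring [ 475.8 -258.7   38. ]
block ((185.9916534423828, 271.4763488769531), (49.549312591552734, 144.71194458007812), 89.09062194824219) [541.1 184.2  26. ] [[585.8 328.5  26. ]
 [592.7  44.5  26. ]
 [496.7  41.   26. ]
 [489.3 322.8  26. ]]
top 114 246 145 52
side 226 305 108 172
```

View pics/rb_top.png

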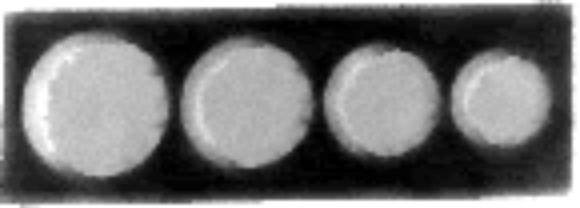

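Run:
```python
import cv2,pickle,numpy as np
from h import *
np.set_printoptions(precision=1,suppress=True)
d=pickle.load(open("d0.pkl","rb"));o=d["top"]
v=cv2.imread("pics/rb_top.png",0);m=np.uint8(v>90)*255;m[:25]=0;m[188:]=0;m[:,:14]=0;m[:,565:]=0
P=[]
for c in cv2.findContours(m,0,1)[0]:
    if cv2.contourArea(c)<4000: continue
    q=np.array([ray(o,(114+(p[0]+.5)/4-.5,246+(p[1]+.5)/4-.5),26) for p in c[:,0]],np.float32)[:,:2]
    e=cv2.fitEllipse(q);P.append(e[0]);print(np.array(e[0]),np.array(e[1]))
P=np.array(sorted(P,key=lambda p:p[1]));print(np.diff(P,axis=0),np.linalg.norm(np.diff(P,axis=0),axis=1))
s=np.array([0,58,124,198.]);s-=s.mean();u=P[-1]-P[0];u/=np.linalg.norm(u)
Q=P.mean(0)+np.outer(s,u);print("pockets",Q,np.degrees(np.arctan2(u[1],u[0])))
```

```text
Traceback (most recent call last):
cv2.error: OpenCV(4.12.0) /io/opencv/modules/imgproc/src/shapedescr.cpp:356: error: (-215:Assertion failed) n >= 0 && (depth == CV_32F || depth == CV_32S) in function 'fitEllipseNoDirect'
```

```bash
python3 -m handwheel '{"series": [[[37,-31.8,0,0,0,-1.187,1],[37,-31.8,0,0,0,-1.187,1],[37,-31.8,0,0,0,-1.187,1],[37,-31.8,0,0,0,-1.187,1],[37,-31.8,0,0,0,-1.187,1],[37,-31.8,0,0,0,-1.187,1],[37,-31.8,0,0,0,-1.187,1],[37,-31.8,0,0,0,-1.187,1],[37,-31.8,0,0,0,-1.187,1],[37,-31.8,0,0,0,-1.187,1],[37,-31.8,0,0,0,-1.187,1],[37,-31.8,0,0,0,-1.187,1]]]}' 40
python3 - <<'E'
import cv2,pickle,numpy as np
from h import *
from bench import eyes
np.set_printoptions(precision=1,suppress=True)
d=pickle.load(open("d0.pkl","rb"));o=d["top"]
v=cv2.imread("pics/rb_top.png",0);m=np.uint8(v>90)*255;m[:25]=0;m[188:]=0;m[:,:14]=0;m[:,565:]=0
P=[]
for c in cv2.findContours(m,0,1)[0]:
    if cv2.contourArea(c)<4000: continue
    q=np.array([ray(o,(114+(p[0]+.5)/4-.5,246+(p[1]+.5)/4-.5),26)[:2] for p in c[:,0]]).astype(np.float32).reshape(-1,1,2).copy()
    e=cv2.fitEllipse(q);P.append(e[0]);print(np.array(e[0]),np.array(e[1]))
P=np.array(sorted(P,key=lambda p:p[1]));print(np.diff(P,axis=0),np.linalg.norm(np.diff(P,axis=0),axis=1))
s=np.array([0,58,124,198.]);s-=s.mean();u=P[-1]-P[0];u/=np.linalg.norm(u)
Q=P.mean(0)+np.outer(s,u);print("pockets",Q,np.degrees(np.arctan2(u[1],u[0])))
w=eyes.snapshot("wrist");cv2.imwrite("pics/w1.png",w["img"][:,:,::-1]);pickle.dump(w,open("w1.pkl","wb"))
E
```

```text
time: 1.6
tool_pos: [448.3, -124.0, 231.3]
tcp_rot: [-180.0, 0.0, 89.9]
ft_force: [0.1, -1.2, -0.2]
finger_gap: 85.6
grip_force: 0.0
[544.  81.] [46.2 49.2]
[542.6 139. ] [53.3 56.1]
[540.7 205.3] [62.2 64. ]
[539.2 279.7] [71.  72.7]
[[-1.5 58. ]
 [-1.9 66.3]
 [-1.5 74.4]] [58.1 66.3 74.4]
pockets [[543.9  81.3]
 [542.5 139.2]
 [540.9 205.2]
 [539.1 279.2]] 91.40409612628656
```

View pics/w1.png

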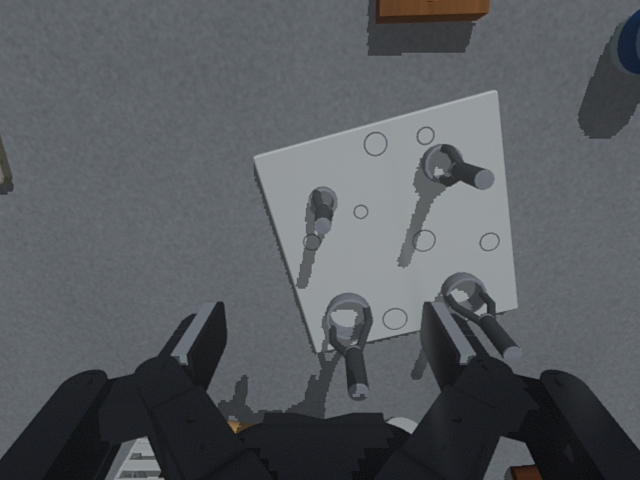

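Run:
```python
import pickle
from h import *
w=pickle.load(open("w1.pkl","rb"))
for i,p in enumerate([(323,225),(485,179),(512,351),(358,391)]): print(i+1,ray(w,p,116+10*i).round(1))
```

```text
1 [ 448.8 -120.2  116. ]
2 [566.  -82.5 126. ]
3 [ 605.  -223.5  136. ]
4 [ 477.6 -255.2  146. ]
```

```bash
python3 -m handwheel '{"series": [[[0.2,0.05,4,0,0,0,1],[0.2,0.05,8,0,0,0,1],[0.2,0.05,12,0,0,0,1],[0.2,0.05,14.5,0,0,0,1],[0.2,0.05,15.5,0,0,0,1],[0.2,0.05,15.5,0,0,0,1],[0.2,0.05,15.5,0,0,0,0.5],[0.2,0.05,15.5,0,0,0,0.1],[0.2,0.05,15.5,0,0,0,0],[0.2,0.05,15.5,0,0,0,0],[0.2,0.05,15.5,0,0,0,0],[0.2,0.05,15.5,0,0,0,0]]]}' 40
```

```text
time: 3.15
tool_pos: [449.4, -121.0, 76.5]
tcp_rot: [180.0, 0.0, 90.0]
ft_force: [0.3, -0.0, 3.5]
finger_gap: 13.4
grip_force: 38.9
```

```bash
python3 -m handwheel '{"series": [[[0,0,-1,0,0,0,0],[0,0,-3,0,0,0,0],[0,0,-6,0,0,0,0],[0,0,-10,0,0,0,0],[4,2,-11,0,0,0,0],[8,4,-11,0,0,0,0],[12,6,-11,0,0,0,0],[16,8,-11,0,0,0,0],[19,9,-11,0,0,0,0],[20.3,9.5,-11,0,0,0,0],[20.3,9.5,-11,0,0,0,0],[20.3,9.5,-11,0,0,0,0]]]}'
python3 - <<'E'
import cv2,pickle,numpy as np
from h import *
from bench import eyes
d={n:eyes.snapshot(n) for n in("wrist","side")};pickle.dump(d,open("d1.pkl","wb"))
cv2.imwrite("pics/c1.png",np.hstack([cv2.resize(d["wrist"]["img"],(480,360)),cv2.resize(d["side"]["img"][230:410,240:400],(320,360))])[:,:,::-1])
E
```

```text
time: 4.65
tool_pos: [543.9, 81.0, 186.3]
tcp_rot: [-180.0, 0.0, 90.0]
ft_force: [-0.3, 0.8, -1.6]
finger_gap: 13.1
grip_force: 39.2
```

View pics/c1.png

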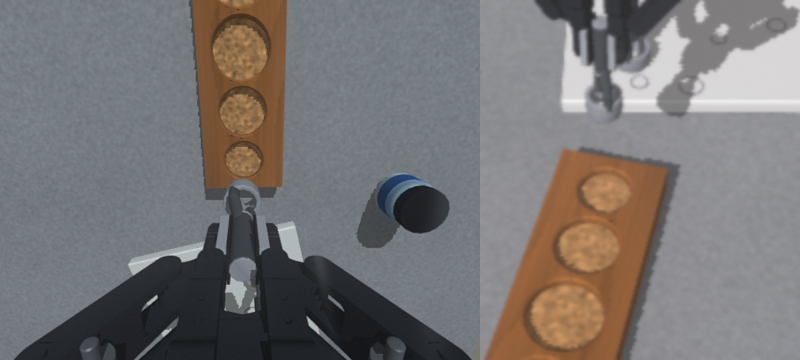

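Run:
```python
import cv2,pickle
from h import *
d=pickle.load(open("d1.pkl","rb"))
print(ray(d["wrist"],(322,255),138).round(1),ray(d["wrist"],(323,358),226).round(1),"side",ray(d["side"],(240+(603-480)/2,230+100/2),138).round(1))
cv2.imwrite("pics/c1b.png",cv2.resize(d["wrist"]["img"][200:400,230:420,::-1],(760,600) and (570,600),interpolation=2))
```

```text
[543.8  86.8 138. ] [544.5  83.  226. ] side [544.   78.2 138. ]
```

View pics/c1b.png

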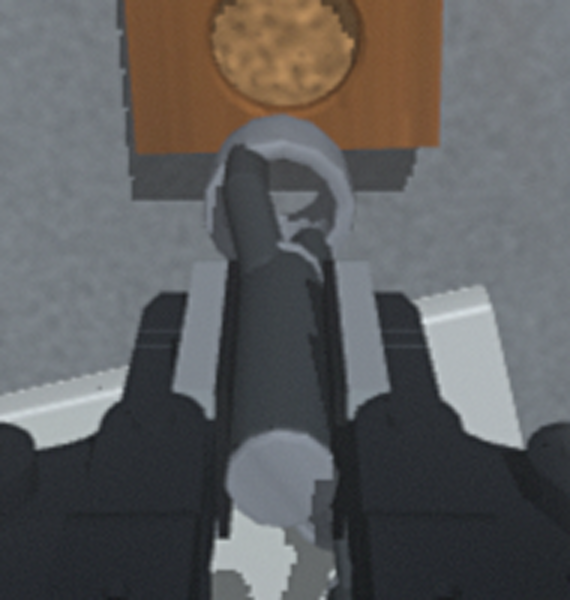

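```bash
python3 -m handwheel '{"series": [[[0,0,4,0,0,0,0],[0,0,7.5,0,0,0,0],[0,0,9.5,0,0,0,0],[0,0,10.3,0,0,0,0],[0,0,10.6,0,0,0,0],[0,0,10.8,0,0,0,0],[0,0,10.95,0,0,0,0],[0,0,11.05,0,0,0,0],[0,0,11.1,0,0,0,0],[0,0,11.1,0,0,0,0],[0,0,11.1,0,0,0,0]]]}'
```

```text
time: 6.12
tool_pos: [544.3, 82.1, 75.5]
tcp_rot: [180.0, -0.0, 90.0]
ft_force: [-0.6, -0.5, 1.3]
finger_gap: 13.0
grip_force: 39.4
```

```bash
python3 -m handwheel '{"series": [[[0,0,0.03,0,0,0,0],[0,0,0.05,0,0,0,0],[0,0,0.05,0,0,0,0]]]}'; python3 -c "
from bench import status
print(status.sense()['ft_force'])"
```

```text
time: 6.5
tool_pos: [544.5, 82.1, 75.5]
tcp_rot: [180.0, -0.0, 90.0]
ft_force: [-2.4, -0.4, 5.3]
finger_gap: 12.8
grip_force: 40.0
[-2.42334622 -0.40060118  5.26075109]
```

```bash
python3 -m handwheel '{"series": [[[0,0,0.0,0,0,0,0.3],[0,0,0,0,0,0,0.6],[0,0,0,0,0,0,0.8],[0,0,0,0,0,0,0.8],[0,0,-3,0,0,0,0.8],[0,0,-7,0,0,0,1],[0,0,-11,0,0,0,1],[-4,0.5,-13,0,0,0,1],[-8.5,1,-13,0,0,0,1],[-13,1.5,-13,0,0,0,1],[-16.4,2.05,-13,0,0,0,1],[-16.4,2.05,-13,0,0,0,1]]]}'
python3 - <<'E'
import cv2,pickle,numpy as np
from bench import eyes
d={n:eyes.snapshot(n) for n in("top","side","wrist")};pickle.dump(d,open("d2.pkl","wb"))
cv2.imwrite("pics/c2.png",np.hstack([cv2.resize(d["wrist"]["img"],(480,360)),cv2.resize(d["side"]["img"][230:410,240:400],(320,360))])[:,:,::-1])
E
```

```text
time: 8.0
tool_pos: [564.7, -84.3, 204.6]
tcp_rot: [-180.0, 0.0, 89.8]
ft_force: [-0.8, 0.4, 0.6]
finger_gap: 85.4
grip_force: 0.0
```

View pics/c2.png

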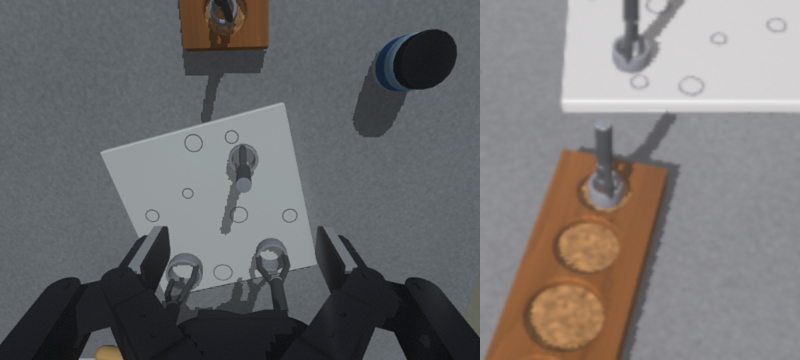

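```bash
python3 -m handwheel '{"series": [[[0.1,0,4,0,0,0,1],[0.1,0,8,0,0,0,1],[0.1,0,10.8,0,0,0,1],[0.1,0,11.85,0,0,0,1],[0.1,0,11.85,0,0,0,1],[0.1,0,11.85,0,0,0,0.5],[0.1,0,11.85,0,0,0,0.1],[0.1,0,11.85,0,0,0,0],[0.1,0,11.85,0,0,0,0],[0.1,0,11.85,0,0,0,0],[0.1,0,11.85,0,0,0,0]]]}' 40
```

```text
time: 9.52
tool_pos: [565.0, -81.1, 86.8]
tcp_rot: [180.0, 0.0, 90.0]
ft_force: [-0.2, 0.8, 4.4]
finger_gap: 13.9
grip_force: 39.1
```

```bash
python3 -m handwheel '{"series": [[[0,0,-1,0,0,0,0],[0,0,-3,0,0,0,0],[0,0,-7,0,0,0,0],[0,0,-12,0,0,0,0],[4,-0.5,-12,0,0,0,0],[8,-1,-12,0,0,0,0],[12,-1.5,-12,0,0,0,0],[16,-2,-12,0,0,0,0],[20,-2.2,-12,0,0,0,0],[22.1,-2.25,-12,0,0,0,0],[22.1,-2.25,-12,0,0,0,0],[22.1,-2.25,-12,0,0,0,0]]]}'
python3 -m handwheel '{"series": [[[0,0,4,0,0,0,0],[0,0,8,0,0,0,0],[0,0,10.5,0,0,0,0],[0,0,11.3,0,0,0,0],[0,0,11.6,0,0,0,0],[0,0,11.8,0,0,0,0],[0,0,11.95,0,0,0,0],[0,0,12.05,0,0,0,0],[0,0,12.1,0,0,0,0],[0,0,12.1,0,0,0,0],[0,0,12.1,0,0,0,0]]]}'
```

```text
time: 11.02
tool_pos: [542.4, 139.6, 207.1]
tcp_rot: [180.0, 0.0, 90.0]
ft_force: [0.5, 0.9, -3.3]
finger_gap: 13.7
grip_force: 39.2
time: 12.4
tool_pos: [542.5, 140.2, 85.8]
tcp_rot: [180.0, -0.0, 90.0]
ft_force: [-0.5, 0.7, 2.2]
finger_gap: 13.7
grip_force: 39.7
```

```bash
python3 -m handwheel '{"series": [[[0,0,0.03,0,0,0,0],[0,0,0.05,0,0,0,0],[0,0,0.05,0,0,0,0.3],[0,0,0.05,0,0,0,0.6],[0,0,0.05,0,0,0,0.8],[0,0,0.05,0,0,0,0.8],[0,0,-3,0,0,0,0.8],[0,0,-7,0,0,0,1],[0,0,-11,0,0,0,1],[0,0,-13,0,0,0,1]]]}'
python3 -m handwheel '{"series": [[[-5,0.8,0,0,0,0,1],[-10,1.6,0,0,0,0,1],[-15,2.4,0,0,0,0,1],[-20,3.3,0,0,0,0,1],[-25,4.2,0,0,0,0,1],[-30,5,0,0,0,0,1],[-34,5.8,0,0,0,0,1],[-36.6,6.25,0,0,0,0,1],[-36.6,6.25,0,0,0,0,1],[-36.6,6.25,0,0,0,0,1]]]}'
python3 - <<'E'
import cv2,pickle,numpy as np
from bench import eyes
d={n:eyes.snapshot(n) for n in("top","side","wrist")};pickle.dump(d,open("d3.pkl","wb"))
cv2.imwrite("pics/c3.png",np.hstack([cv2.resize(d["wrist"]["img"],(480,360)),cv2.resize(d["side"]["img"][230:410,240:400],(320,360))])[:,:,::-1])
E
```

```text
time: 13.65
tool_pos: [543.3, 140.2, 218.0]
tcp_rot: [179.8, -0.0, 90.0]
ft_force: [0.9, -0.1, -1.0]
finger_gap: 85.3
grip_force: 0.0
time: 14.9
tool_pos: [604.3, -225.2, 214.3]
tcp_rot: [-179.9, -0.1, 90.0]
ft_force: [0.7, 1.5, 0.1]
finger_gap: 85.3
grip_force: 0.0
```

View pics/c3.png

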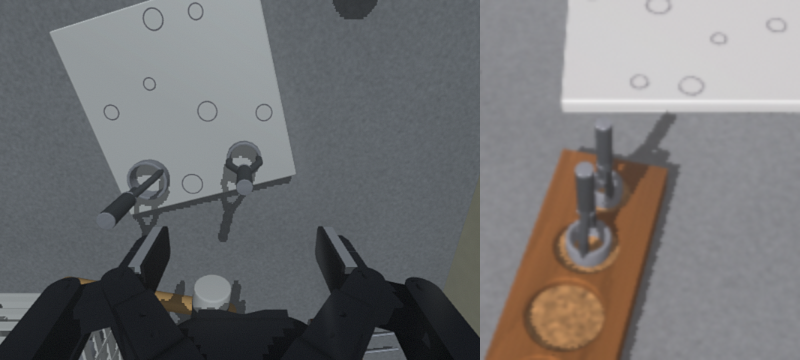

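```bash
python3 -m handwheel '{"series": [[[-0.1,0.05,4,0,0,0,1],[-0.1,0.05,8,0,0,0,1],[-0.1,0.05,10.8,0,0,0,1],[-0.1,0.05,11.9,0,0,0,1],[-0.1,0.05,11.9,0,0,0,1],[-0.1,0.05,11.9,0,0,0,0.5],[-0.1,0.05,11.9,0,0,0,0.1],[-0.1,0.05,11.9,0,0,0,0],[-0.1,0.05,11.9,0,0,0,0],[-0.1,0.05,11.9,0,0,0,0],[-0.1,0.05,11.9,0,0,0,0]]]}' 40
```

```text
time: 16.42
tool_pos: [605.6, -227.1, 96.8]
tcp_rot: [179.9, 0.0, 90.0]
ft_force: [0.9, 0.4, 2.9]
finger_gap: 15.1
grip_force: 39.1
```

```bash
python3 -m handwheel '{"series": [[[0,0,-1,0,0,0,0],[0,0,-3,0,0,0,0],[0,0,-7,0,0,0,0],[0,0,-11,0,0,0,0],[3,-0.5,-13,0,0,0,0],[8,-1.2,-13,0,0,0,0],[13,-2,-13,0,0,0,0],[18,-2.8,-13,0,0,0,0],[23,-3.6,-13,0,0,0,0],[28,-4.3,-13,0,0,0,0],[33,-5.1,-13,0,0,0,0],[38,-5.8,-13,0,0,0,0]]]}'
python3 -m handwheel '{"series": [[[3,-0.4,0,0,0,0,0],[5.2,-0.65,0,0,0,0,0],[5.2,-0.65,0,0,0,0,0],[5.2,-0.65,0,0,0,0,0],[5.2,-0.65,0,0,0,0,0]]]}'
```

```text
time: 17.92
tool_pos: [546.8, 154.6, 227.9]
tcp_rot: [179.9, -0.0, 90.0]
ft_force: [1.3, -0.3, -3.4]
finger_gap: 15.3
grip_force: 39.3
time: 18.55
tool_pos: [540.9, 204.1, 226.6]
tcp_rot: [180.0, 0.0, 89.9]
ft_force: [-0.3, -0.3, -3.5]
finger_gap: 15.0
grip_force: 39.2
```

```bash
python3 -m handwheel '{"series": [[[0,0,4,0,0,0,0],[0,0,8,0,0,0,0],[0,0,11.2,0,0,0,0],[0,0,12.3,0,0,0,0],[0,0,12.6,0,0,0,0],[0,0,12.8,0,0,0,0],[0,0,12.95,0,0,0,0],[0,0,13.05,0,0,0,0],[0,0,13.1,0,0,0,0],[0,0,13.1,0,0,0,0],[0,0,13.1,0,0,0,0]]]}'
```

```text
time: 19.92
tool_pos: [541.0, 205.2, 95.8]
tcp_rot: [180.0, -0.0, 90.0]
ft_force: [1.0, -0.1, 1.0]
finger_gap: 15.0
grip_force: 39.6
```

```bash
python3 -m handwheel '{"series": [[[0,0,0.03,0,0,0,0],[0,0,0.05,0,0,0,0],[0,0,0.05,0,0,0,0.3],[0,0,0.05,0,0,0,0.6],[0,0,0.05,0,0,0,0.8],[0,0,0.05,0,0,0,0.8],[0,0,-3,0,0,0,0.8],[0,0,-7,0,0,0,1],[0,0,-11,0,0,0,1],[0,0,-13,0,0,0,1],[0,0,-13,0,0,0,1]]]}'
python3 -m handwheel '{"series": [[[-4,-0.6,0,0,0,0,1],[-9,-1.3,0,0,0,0,1],[-14,-2,0,0,0,0,1],[-19,-2.7,0,0,0,0,1],[-24,-3.4,0,0,0,0,1],[-29,-4.1,0,0,0,0,1],[-34,-4.8,0,0,0,0,1],[-39,-5.5,0,0,0,0,1],[-44,-6.1,0,0,0,0,1],[-46.15,-6.4,0,0,0,0,1],[-46.15,-6.4,0,0,0,0,1],[-46.15,-6.4,0,0,0,0,1]]]}'
python3 - <<'E'
import cv2,pickle,numpy as np
from bench import eyes
d={n:eyes.snapshot(n) for n in("top","side","wrist")};pickle.dump(d,open("d4.pkl","wb"))
cv2.imwrite("pics/c4.png",np.hstack([cv2.resize(d["wrist"]["img"],(480,360)),cv2.resize(d["side"]["img"][230:410,240:400],(320,360))])[:,:,::-1])
E
```

```text
time: 21.3
tool_pos: [541.6, 205.3, 226.7]
tcp_rot: [179.8, -0.0, 90.0]
ft_force: [-0.2, -0.1, -0.7]
finger_gap: 85.7
grip_force: 0.0
time: 22.8
tool_pos: [476.6, -255.1, 224.3]
tcp_rot: [-179.9, -0.1, 90.0]
ft_force: [0.4, 0.2, 0.1]
finger_gap: 85.4
grip_force: 0.0
```

View pics/c4.png

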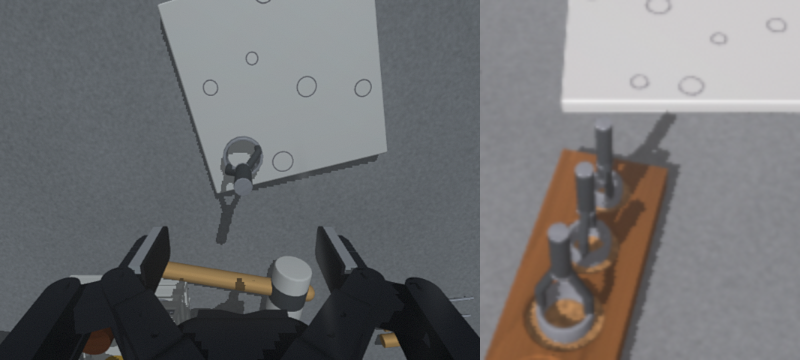

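```bash
python3 -m handwheel '{"series": [[[-0.05,0,4,0,0,0,1],[-0.05,0,8,0,0,0,1],[-0.05,0,10.8,0,0,0,1],[-0.05,0,11.9,0,0,0,1],[-0.05,0,11.9,0,0,0,1],[-0.05,0,11.9,0,0,0,0.5],[-0.05,0,11.9,0,0,0,0.1],[-0.05,0,11.9,0,0,0,0],[-0.05,0,11.9,0,0,0,0],[-0.05,0,11.9,0,0,0,0],[-0.05,0,11.9,0,0,0,0]]]}' 40
```

```text
time: 24.32
tool_pos: [477.1, -257.2, 106.8]
tcp_rot: [180.0, 0.0, 90.0]
ft_force: [-0.6, 0.2, 3.6]
finger_gap: 17.1
grip_force: 39.2
```

```bash
python3 -m handwheel '{"series": [[[0,0,-1,0,0,0,0],[0,0,-3,0,0,0,0],[0,0,-7,0,0,0,0],[0,0,-11,0,0,0,0],[3,0.4,-13,0,0,0,0],[8,1,-13,0,0,0,0],[13,1.6,-13,0,0,0,0],[18,2.2,-13,0,0,0,0],[23,2.8,-13,0,0,0,0],[28,3.3,-13,0,0,0,0],[33,3.8,-13,0,0,0,0],[38,4.4,-13,0,0,0,0]]]}'
python3 -m handwheel '{"series": [[[5,0.6,0,0,0,0,0],[10,1.2,0,0,0,0,0],[14,1.7,0,0,0,0,0],[15.6,1.8,0,0,0,0,0],[15.6,1.8,0,0,0,0,0],[15.6,1.8,0,0,0,0,0],[15.6,1.8,0,0,0,0,0]]]}'
```

```text
time: 25.82
tool_pos: [520.1, 124.6, 236.0]
tcp_rot: [-179.9, 0.0, 90.0]
ft_force: [0.6, -0.2, -3.5]
finger_gap: 17.2
grip_force: 39.5
time: 26.7
tool_pos: [538.9, 277.7, 236.4]
tcp_rot: [180.0, 0.0, 89.9]
ft_force: [-1.4, -0.5, -3.6]
finger_gap: 17.0
grip_force: 39.6
```

```bash
python3 -m handwheel '{"series": [[[0.05,0,4,0,0,0,0],[0.05,0,8,0,0,0,0],[0.05,0,11.2,0,0,0,0],[0.05,0,12.3,0,0,0,0],[0.05,0,12.6,0,0,0,0],[0.05,0,12.8,0,0,0,0],[0.05,0,12.95,0,0,0,0],[0.05,0,13.05,0,0,0,0],[0.05,0,13.1,0,0,0,0],[0.05,0,13.1,0,0,0,0],[0.05,0,13.1,0,0,0,0]]]}'
python3 -m handwheel '{"series": [[[0,0,0.03,0,0,0,0],[0,0,0.05,0,0,0,0],[0,0,0.05,0,0,0,0.3],[0,0,0.05,0,0,0,0.6],[0,0,0.05,0,0,0,0.8],[0,0,0.05,0,0,0,0.8],[0,0,-3,0,0,0,0.8],[0,0,-7,0,0,0,1],[0,0,-11,0,0,0,1],[0,0,-13,0,0,0,1],[0,0,-13,0,0,0,1]]]}'
python3 -m handwheel '{"series": [[[-5,-4,-2,0,0,0,1],[-10,-8,-2,0,0,0,1],[-15,-10,-2,0,0,0,1],[-20,-12,-2,0,0,0,1],[-25,-13,-2,0,0,0,1],[-30,-13,-2,0,0,0,1],[-35,-13,-2,0,0,0,1],[-40,-13,-2,0,0,0,1],[-40,-13,-2,0,0,0,1],[-40,-13,-2,0,0,0,1]]]}'
python3 - <<'E'
import cv2,numpy as np
from bench import eyes
t,s=[eyes.snapshot(n)["img"] for n in("top","side")]
cv2.imwrite("pics/end.png",np.hstack([cv2.resize(t[120:360,100:340],(400,400)),cv2.resize(s[240:480,160:400],(400,400))])[:,:,::-1])
E
```

```text
time: 28.08
tool_pos: [539.1, 279.7, 105.9]
tcp_rot: [180.0, -0.0, 90.0]
ft_force: [0.6, 0.1, 1.3]
finger_gap: 17.2
grip_force: 40.0
time: 29.45
tool_pos: [539.5, 279.9, 236.7]
tcp_rot: [179.8, -0.1, 90.0]
ft_force: [0.1, -0.3, -0.1]
finger_gap: 85.0
grip_force: 0.0
time: 30.7
tool_pos: [408.0, -120.0, 253.5]
tcp_rot: [-179.8, -0.1, 89.9]
ft_force: [0.2, 0.9, 0.1]
finger_gap: 85.6
grip_force: 0.0
```

View pics/end.png

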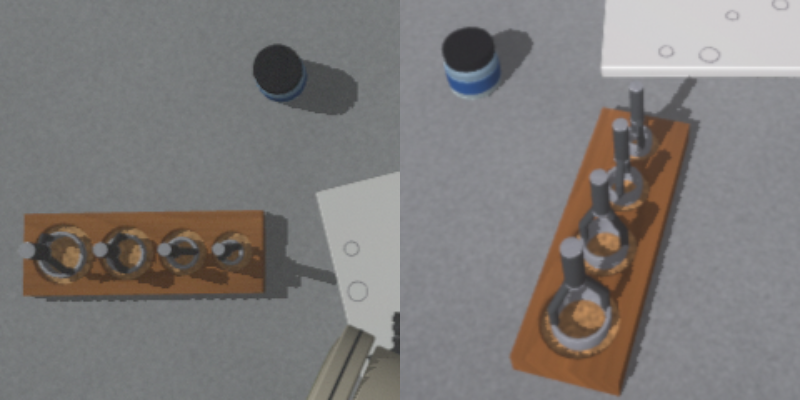

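The final picture shows all four punches upright in their pockets in size order, from (640,130) to (580,310) in the side crop, with the jar unmoved and the arm clear.

```bash
python3 -c "
from bench import r
print(r.hand_in())"
```

```text
the job is handed in; nothing more can be done
None
```

All four punches stand upright on the cork in their matching pockets, smallest to largest; the arm never went near the jar or mallet, and the job is handed in at about 31 s of the 128 s allowed.

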